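Clamp the charged battery pack into the hallway intercom's power dock

ROBOT

A 6-joint arm with a two-finger parallel gripper is mounted at the origin on the work surface. World frame = base frame: x ahead of the robot, y to its left, z up, the work surface at z = 0. Lengths are in m, angles in rad, forces in N, time in s.
With the tool pointing down it reaches from about 0.225 to 0.875 m from the base axis. Payload 3.4 kg.
Tool frame: the origin (TCP) lies on the centre line of the jaws, within the pads' length; the fingertips stand 11 mm ahead of it and the grasp point (between the pads) lies 8 mm behind it; z points along the fingers, y is the line along which they close (so a half turn about z gives the same grasp; the last joint's range is limited). The gripper opens to 85 mm and grips with 20 to 120 N. Pads are 22 mm wide; open, the fingers measure 114 mm over their backs; the gripper's body (76 mm by 85 mm) begins 54 mm behind the grasp point. The pads swing forward as they close: fully open they stand 13 mm farther back than shut.
Start: joints at [1.104, 0.276, 1.505, -0, 1.361, -0.121], TCP at [0.195, 0.541, 0.242] pointing down, gripper open.
Joint ranges: [-2.89, 2.89], [-0.75, 2.08], [0.22, 2.7], [-1.18, 4.32], [0.11, 2.71], [-2.7, 2.7]. Speed limits (rad/s): [2.57, 2.57, 3.14, 3.14, 3.14, 3.14].

INTERFACE

Orientations are given as a unit quaternion [w, x, y, z].
In Python, from rig import manip, eyes, job gives the robot as it stands.
- The arm moves only by the tool drive_tool, never from a script. Its argument "rows" is a list of rows, each a list of 3 entries, a list of its own where there are three numbers: the turn, a rotation vector about the world's x, y, z in rad, then the shift along the world's x, y, z in cm, then the finger opening in cm, from 0 to 8.54. A call has 1 to 8 rows; each row shifts and turns the commanded pose from where the row before left it; what a row does not reach is not made up. A row lasts 1/8 s, in which the tool goes at most 62.5 mm and 10.7 degrees, less where a joint would pass 70% of its speed; a pose out of reach is approached as far as the arm can. A call is refused whole if a number of a shift passes 6.25 or a number of a turn 0.188, either way. A call with a gripper value outside its range is refused whole. The fingers move at their own pace and stop on an object; "force" is the grip in N (left out, the last holds). Time passes only in rows, so rows that do not move let the fingers close. It gives the time, the measured TCP pose, the force, the opening and the grip force at its end, in the units of the state.
- manip.get_state(): the state, without advancing time (a new reading comes with each control period).
- eyes.get_image(name): name is "side" or "top"; returns the picture (400x640x3 uint8, red, green, blue); there is no depth.
- eyes.get_calibration(name): a dict with "camera_matrix" (3x3 intrinsics, pixels), "k1" (the pictures are not rectified: a ray, as slopes to the right and down, at radius r is drawn at 1 + k1 r^2 times it, then the intrinsics apply), "view" (4x4, takes a point from world to camera coordinates). Camera axes: x right, y up, looking along -z (the intrinsics and any distortion apply to the point x, -y, -z); pixel columns grow to the right and rows downward; lengths in m; the calibration is good to about 2 mm. A picture is of the moment at which its call begins. get_calibration takes no time and is no camera call.
- job.sign_off(): hands the job in; it is judged then, once.
The state is a dict: "clock": time; "qpos": joint angles; "qd": joint speeds; "effort": joint torques, N m; "position": TCP position; "ee_rot": TCP orientation; "contact_force": force on the tool from outside, world axes, zero at the start; "moment": the same for the moment, N m; "width": finger opening in m; "gripper_force": force on a finger pad.
Only numpy, scipy, OpenCV 4.12 (cv2) and the standard library are available. Lean on these libraries where they do the work, as an engineer would, in place of code of your own. Each camera call takes 0.05 s, during which the arm holds its last target. There are 200 camera calls.

TASK

The charged battery pack sits in its black charging cradle; fit it into the white power dock of the door intercom. Swing the dock's steel clamp lever up and over past upright, lower the pack (not drop it) into the dock's trough, push it along until it is fully home against the contact plate's hard stop, and swing the lever fully shut behind it. Leave the shoe brush, the polish tin and the glasses case where they are.

Things in the scene. Friction and masses are not known exactly. Their poses are not given: they have to be found in the camera images.
- dock: White power dock fixed to the table, 144 (x) x 59 (y) x 48 mm high, an open-topped trough along x: floor 6 mm up, 44 mm wide inside, cheeks 7.5 mm thick, 48 high, x -64 to 53: no finger fits beside the pack's long sides. Rear sill 13 mm high, x -64 to -58. End block 46 high at x 53 to 80. Origin: on the table, on the trough's middle line; z up; +x to the contacts; shut lever's knob at -x.
- dock_entry (a point): Where the pack's origin can be lowered onto the trough floor: dock x -22, y 0, z +6 mm; axes as the dock's. It leaves 27 mm for a finger between pack and contact plate (when fully out) and 11 mm between the pack's rear and the outer end of the sill; keep fingertips above the sill (over 13 mm high).
- dock_home (a point): Where the pack's origin lies when it is fully home: dock x +14, y 0, z +6 mm; axes as the dock's. The pack's top is then 36 mm and its rear face 31 mm to -x of this point.
- dock_hinge (a point): Middle of the lever's hinge axis, which runs along the dock's y: dock x +60, y 0, z +54 mm, between two ears 68 mm high; axes as the dock's.
- lever (a joint): Steel clamp lever, rad: 0 shut (strap 14 wide, 8 thick over the trough, barring it), 1.57 upright, 2.4 fully open, leaning to +x. Starts 0 to 0.3. Friction 0.07 N m holds it anywhere. 78 to 84 mm from the hinge a foot 36 mm long drops behind the pack, 1.2 mm to spare; a pack over about 2 mm short of home blocks it. Beyond about 2.2 it clears a gripper above the trough.
- lever_knob (a point): Centre of the black round knob at the lever's end: a disc, diameter 20, 14 mm between its flat sides (axis along dock y), free at both sides, above the cheeks. In dock axes from the hinge, at lever angle q: x = -128 cos q + 20 sin q, z = 128 sin q + 20 cos q (mm). Its x points to the hinge. Pinched on its flat sides, gently, it turns between the pads as the lever swings.
- carriage (a joint): Grey contact plate across the trough's +x end, 36 wide, 26 high, 8 mm thick, two brass strips. In m: 0 out (face at dock x +38 mm), 0.007 at its hard stop (face at x +45 mm). Starts 0 to 0.003. No spring: a drag of about 4 N, then the hard stop; it stays where pushed.
- pack: Grey battery pack, 62 (x) x 38 (y) x 30 mm (z), 0.1 to 0.19 kg, two thin black bands, brass strips on both end faces; fits either way round. Origin: centre of its underside; z up. Starts in the cradle, its x along the cradle's x, underside 6 mm above the table.
- cradle: Black charging cradle fixed to the table: base 92 (x) x 64 (y) x 6 mm high; end walls at the pack's two short end faces (x 33.5 to 43.5 mm either way, 44 wide, 39 mm high: above the pack's top at 36). Long sides open, so here the pack can be taken only across its 38 mm width. Origin: centre of its underside.
- brush: Shoe brush lying flat, wooden back, 110 x 45 x 40 mm high; origin at the centre of its underside. Not to be moved.
- tin: Round steel polish tin, diameter 74, 27 mm high; origin at the centre of its underside. Not to be moved.
- case: Black hard glasses case, 150 x 58 x 36 mm high; origin at the centre of its underside. Not to be moved.
Not all that is in view belongs to the job. Of the things like the dock, leave any that is green; of the rest the larger one is meant. Of the things that look like the pack, the smaller one is meant.

How it is judged:
On the way, in this order (a step that is already met when the one before it is completed fails the run):
1. the clamp lever is swung open past upright (beyond 1.57 rad) while the pack is not yet in the dock (value of joint lever above 1.57 rad and not (x of pack in the frame of dock between -0.035 and 0.0175 m and y of pack in the frame of dock between -0.005 and 0.005 m and z of pack in the frame of dock between 0.003 and 0.01 m and angle between pack's own z axis and vertical below 0.1 rad and angle between the x axis of pack and the x axis of dock, either way round below 0.12 rad)), for 0.1 s.
2. the pack lies flat on the trough floor, anywhere along it (x of pack in the frame of dock between -0.035 and 0.0175 m and y of pack in the frame of dock between -0.005 and 0.005 m and z of pack in the frame of dock between 0.003 and 0.01 m and angle between pack's own z axis and vertical below 0.1 rad and angle between the x axis of pack and the x axis of dock, either way round below 0.12 rad), for 0.2 s.
At the end, for the whole second after the job is handed in: The pack lies level in the dock's trough, pushed home (within 3 mm of the hard stop, on the floor, in line with the trough), at rest, and the lever is shut behind it (within 0.08 rad) (x of pack in the frame of dock between 0.011 and 0.0175 m and y of pack in the frame of dock between -0.005 and 0.005 m and z of pack in the frame of dock between 0.003 and 0.01 m and angle between pack's own z axis and vertical below 0.1 rad and angle between the x axis of pack and the x axis of dock, either way round below 0.12 rad and value of joint lever below 0.08 rad and linear speed of pack below 0.02 m/s and velocity of joint lever below 0.1 rad/s); the robot touches nothing.
It fails at once if the pack is dropped (falls or slides free of the fingers faster than 0.35 m/s) (linear speed of pack above 0.35 m/s and contact force between the fingers and pack below 0.2 N).
It fails at once if the shoe brush is moved by more than 30 mm (distance of brush from where it was at the start of the episode above 0.03 m).
It fails at once if the polish tin is moved by more than 30 mm (distance of tin from where it was at the start of the episode above 0.03 m).
It fails at once if the glasses case is moved by more than 30 mm (distance of case from where it was at the start of the episode above 0.03 m).
It also fails if it takes over 72 s, if anything falls off the work surface, if the arm or the gripper's body presses on something with over 40 N, if the wrist force passes 120 N, or if a joint passes its speed limit or range.

## Working session

There is one attempt and no reset: what is moved stays moved. The work goes in short steps, Python scripts to look and compute and a tool call to move; the robot and the scene stay as the last step left them, time stands still between calls to the robot, and variables do not carry over. Pictures are saved under pics/ and viewed, at most 10 in all, crops included, and the job is handed in when it is done.

Besides the shell and the picture viewer there is one more tool, called after "Call:" as name([rows], argument=value, ...), one row to a line, values as JSON. drive_tool: Moves the arm, as the interface text tells. Its arguments: {"type":"object","properties":{"rows":{"type":"array"},"force":{"type":"number"}},"required":["rows"]}

```bash
mkdir -p pics; python3 - <<'E'
from rig import manip, eyes, job
import cv2
for n in("top","side"):
    im=eyes.get_image(n); cv2.imwrite(f"pics/{n}0.png",im[:,:,::-1])
    c=eyes.get_calibration(n); print(n,c)
s=manip.get_state(); print(s)
E
ls
```

```text
top {'camera_matrix': array([[368.65947177,   0.        , 323.96200145],
       [  0.        , 368.65947177, 201.08855433],
       [  0.        ,   0.        ,   1.        ]]), 'k1': -0.04191444019660422, 'view': array([[ 0.00120204, -0.99967483, -0.0254715 ,  0.01873099],
       [ 0.994884  , -0.00137755,  0.10101447, -0.55484064],
       [-0.10101671, -0.02546261,  0.99455884, -1.05022512],
       [ 0.        ,  0.        ,  0.        ,  1.        ]])}
side {'camera_matrix': array([[377.4466969 ,   0.        , 321.59282837],
       [  0.        , 377.4466969 , 201.42298596],
       [  0.        ,   0.        ,   1.        ]]), 'k1': -0.04860454762183741, 'view': array([[-0.99674932, -0.08043521,  0.00457826,  0.56668067],
       [ 0.0557621 , -0.64775412,  0.75980602, -0.08508536],
       [-0.05814957,  0.75759143,  0.65013372, -1.02733658],
       [ 0.        ,  0.        ,  0.        ,  1.        ]])}
{'clock': 0.1, 'qpos': array([ 1.10399211e+00,  2.76553367e-01,  1.50600797e+00,  1.98733200e-05,
        1.36071231e+00, -1.21027698e-01]), 'qd': array([ 0.00022504, -0.00120022, -0.00096408, -0.00056434, -0.00013205,
       -0.00048705]), 'effort': array([ 2.80605884e-03, -4.17700982e+01, -2.46404189e+01,  1.07441231e-04,
        5.83664747e-03, -1.61530147e-05]), 'position': array([0.19469084, 0.54055372, 0.24151331]), 'ee_rot': array([-2.52792916e-04,  1.72030253e-01,  9.85091308e-01, -8.01635889e-04]), 'contact_force': array([-0.74796433, -0.25655532,  0.48787475]), 'moment': array([ 0.0134941 ,  0.00229987, -0.05671173]), 'gripper_force': 0.0, 'width': 0.08526742631392518}
pics
```

View pics/top0.png

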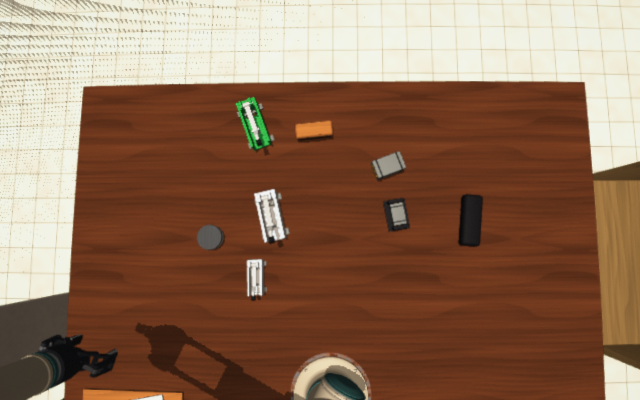

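View pics/side0.png

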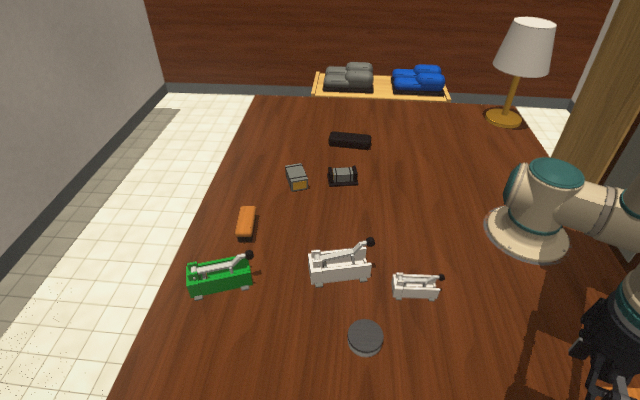

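The top view shows the target white dock around (270,216) with its knob at (280,242), so dock +x points up the image. The pack and cradle are at (397,214). The decoys are the green dock, the small white dock and the loose grey pack. I'll zoom in on the two targets.

```bash
cat > h.py <<'E'
import numpy as np, cv2
from rig import manip, eyes, job
def ray(n,px):
    c=eyes.get_calibration(n);K=c["camera_matrix"];k=c["k1"];V=c["view"]
    d=np.array([(px[0]-K[0,2])/K[0,0],(px[1]-K[1,2])/K[1,1]]);u=d.copy()
    for _ in range(20): u=d/(1+k*(u@u))
    R=V[:3,:3]; return -R.T@V[:3,3], R.T@np.array([u[0],-u[1],-1.])
def onz(n,px,z):
    o,d=ray(n,px); return (o+d*(z-o[2])/d[2])
def proj(n,P):
    c=eyes.get_calibration(n);K=c["camera_matrix"];V=c["view"]
    p=V[:3,:3]@np.asarray(P)+V[:3,3];u=np.array([p[0],-p[1]])/-p[2];u=u*(1+c["k1"]*(u@u))
    return u*K[0,0]+K[:2,2]
def two(pa,pb):
    o,d=ray("top",pa);q,e=ray("side",pb)
    s=np.linalg.lstsq(np.c_[d,-e],q-o,rcond=None)[0]
    a,b=o+s[0]*d,q+s[1]*e; return (a+b)/2,np.linalg.norm(a-b)
def crop(n,im,x,y,w,h,f):
    return cv2.resize(im[y:y+h,x:x+w,::-1],None,fx=f,fy=f,interpolation=cv2.INTER_CUBIC)
E
python3 - <<'E'
import cv2,numpy as np
T=cv2.imread("pics/top0.png");S=cv2.imread("pics/side0.png")
c=lambda I,x,y:cv2.resize(I[y:y+66,x:x+90],(396*90//90,290),interpolation=cv2.INTER_CUBIC)
print()
a=np.vstack([np.hstack([c(T,225,183),c(T,352,180)]),np.hstack([c(S,296,226),c(S,298,143)])])
cv2.imwrite("pics/z0.png",a)
E
```

```text
(no output)
```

View pics/z0.png

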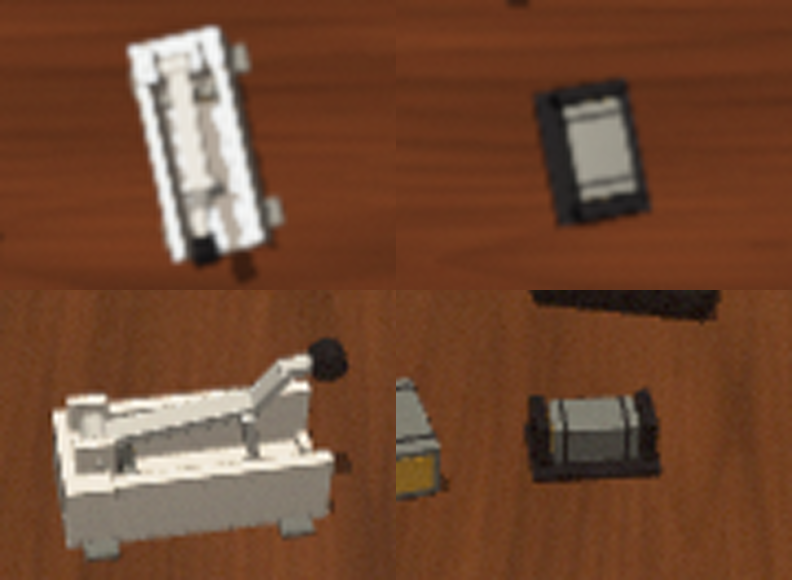

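```bash
python3 - <<'E'
from h import *
T=lambda x,y,ox,oy:np.array([ox+x/4.4-.4,oy+y/4.394-.4])
print("cams",ray("top",(320,200))[0],ray("side",(320,200))[0])
pr={"rearL":((172,262),(332,456)),"frontL":((130,47),(70,492)),"frontR":((218,28),(55,412)),"rearR":((268,243),(307,382)),"knob":((205,249),(327,360))}
P={}
for k,(a,b) in pr.items():
    pa=T(*a,225,183);pb=T(b[0],b[1]-290,296,226)
    p,e=two(pa,pb);P[k]=p
    print(k,(p*1000).round(1),round(e*1000,1),(onz("top",pa,.048)*1000).round(1),(onz("side",pb,.048)*1000).round(1))
# cradle
T0=cv2.imread("pics/top0.png");g=T0.astype(int)
sub=g[180:246,352:442]
m=((sub.max(2)>105)&(sub.max(2)-sub.min(2)<45)).astype(np.uint8)
m=cv2.morphologyEx(m,cv2.MORPH_CLOSE,np.ones((5,5)))
n,l,s,c=cv2.connectedComponentsWithStats(m);i=1+s[1:,4].argmax()
r=cv2.minAreaRect(np.argwhere(l==i)[:,::-1].astype(np.float32)+np.float32([352,180]));print("pack top rect",r,s[i])
bx=cv2.boxPoints(r);W=np.array([onz("top",p,.036) for p in bx]);print((W*1000).round(1),(W.mean(0)*1000).round(1))
# cradle dark
pts=[(536,92),(627,80),(650,210),(558,225)]
E
```

```text
cams [ 0.44588928 -0.0087809   1.10103472] [0.50984393 0.76876807 0.72996011]
rearL [436.6 189.4  51.6] 3.1 [435.  190.2  48. ] [437.7 186.2  48. ]
frontL [575.  220.8  46.7] 1.9 [575.8 220.5  48. ] [574.  221.9  48. ]
frontR [588.6 163.2  43.1] 0.7 [588.3 162.4  48. ] [587.7 167.6  48. ]
rearR [448.8 128.5  42. ] 2.7 [447.4 127.8  48. ] [450.6 133.9  48. ]
knob [443.8 160.9  94.8] 0.6 [443.4 168.8  48. ] [439.3 116.1  48. ]
pack top rect ((397.76922607421875, 213.3461456298828), (21.376659393310547, 12.355316162109375), 78.69007110595703) [ 38  22  16  23 266]
[[ 545.1 -171.5   36. ]
 [ 552.1 -206.7   36. ]
 [ 491.5 -217.5   36. ]
 [ 484.5 -182.6   36. ]] [ 518.3 -194.6   36. ]
```

The crops show the dock's corners, with the lever partly open (knob high), and the pack in its cradle. I get dock origin ≈ (504,174) mm with yaw 0.229, lever angle ≈ 0.16 and the knob at (444,161,95). The pack is at (518,-195) with yaw ≈ 0.18. Now moving above the knob.

Call:
drive_tool([
  [[0,0,0.072],[3.1,-4.75,-0.9],5],
  [[0,0,0.072],[3.1,-4.75,-0.9],5],
  [[0,0,0.072],[3.1,-4.75,-0.9],5],
  [[0,0,0.072],[3.1,-4.75,-0.9],5],
  [[0,0,0.072],[3.1,-4.75,-0.9],5],
  [[0,0,0.072],[3.1,-4.75,-0.9],5],
  [[0,0,0.072],[3.1,-4.75,-0.9],5],
  [[0,0,0.072],[3.1,-4.75,-0.9],5],
], force=25)

```text
clock: 1.1
position: [0.4435, 0.1593, 0.1699]
ee_rot: [0.0, -0.116, 0.993, 0.0]
contact_force: [0.9, 0.2, 0.2]
width: 0.05
gripper_force: 0.0
```

```bash
python3 - <<'E'
from h import *
a=crop("top",eyes.get_image("top"),225,183,90,66,4.4);b=crop("side",eyes.get_image("side"),296,216,90,66,4.4)
# expected knob / tips
print(proj("top",(.444,.161,.095)),proj("side",(.444,.161,.095)))
cv2.imwrite("pics/z1.png",np.hstack([a,b]))
E
```

```text
[271.15452897 239.10391796] [369.98083039 241.49766763]
```

View pics/z1.png

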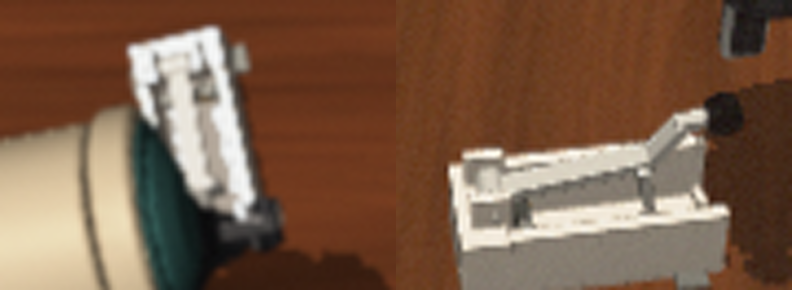

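The side view shows a finger directly above the knob, near crop pixel (735,50), with the knob at (722,112). Lowering and pinching.

Call:
drive_tool([
  [[0,0,0],[0,0.08,-4],5],
  [[0,0,0],[0,0.08,-4.2],5],
  [[0,0,0],[0,0,0],3],
  [[0,0,0],[0,0,0],0],
  [[0,0,0],[0,0,0],0],
  [[0,0,0],[0,0,0],0],
  [[0,0,0],[0,0,0],0],
], force=20)

```text
clock: 2.08
position: [0.4436, 0.1601, 0.0899]
ee_rot: [0.001, -0.116, 0.993, -0.003]
contact_force: [1.6, -10.5, -2.1]
width: 0.0135
gripper_force: 25.0
```

```bash
python3 - <<'E'
import numpy as np
q=np.linspace(.164,2.37,17);x=-12.8*np.cos(q)+2*np.sin(q);z=12.8*np.sin(q)+2*np.cos(q)
d=np.diff(x);print(np.c_[d*np.cos(.229),d*np.sin(.229),np.diff(z)].round(2).tolist())
E
```

```text
[[0.66, 0.15, 1.65], [0.87, 0.2, 1.54], [1.07, 0.25, 1.41], [1.25, 0.29, 1.24], [1.4, 0.33, 1.05], [1.53, 0.36, 0.85], [1.63, 0.38, 0.62], [1.7, 0.4, 0.39], [1.73, 0.4, 0.14], [1.74, 0.4, -0.1], [1.7, 0.4, -0.35], [1.64, 0.38, -0.58], [1.55, 0.36, -0.81], [1.43, 0.33, -1.02], [1.27, 0.3, -1.21], [1.1, 0.26, -1.38]]
```

Call:
drive_tool([
  [[0,0,0],[0.66,0.09,1.65],0],
  [[0,0,0],[0.87,0.18,1.54],0],
  [[0,0,0],[1.07,0.25,1.41],0],
  [[0,0,0],[1.25,0.29,1.24],0],
  [[0,0,0],[1.4,0.33,1.05],0],
  [[0,0,0],[1.53,0.36,0.85],0],
  [[0,0,0],[1.63,0.38,0.62],0],
  [[0,0,0],[1.7,0.4,0.39],0],
])

```text
clock: 3.08
position: [0.5442, 0.1834, 0.1779]
ee_rot: [0.0, -0.115, 0.993, -0.002]
contact_force: [-0.3, -5.1, -3.2]
width: 0.0134
gripper_force: 22.7
```

Call:
drive_tool([
  [[0,0,0],[1.73,0.4,0.14],0],
  [[0,0,0],[1.74,0.4,-0.1],0],
  [[0,0,0],[1.7,0.4,-0.35],0],
  [[0,0,0],[1.64,0.38,-0.58],0],
  [[0,0,0],[1.55,0.36,-0.81],0],
  [[0,0,0],[1.43,0.33,-1.02],0],
  [[0,0,0],[1.27,0.3,-1.21],0],
  [[0,0,0],[1.1,0.26,-1.38],0],
])

```text
clock: 4.08
position: [0.6687, 0.2123, 0.1265]
ee_rot: [0.004, -0.115, 0.993, -0.002]
contact_force: [1.7, -4.9, 3.3]
width: 0.0132
gripper_force: 25.3
```

Call:
drive_tool([
  [[0,0,0],[0,0,0],5],
  [[0,0,0],[0,0,0],5],
  [[0,0,0],[0,0,5],5],
  [[0,0,0],[0,0,5],6],
  [[0,0,0],[-2,-5.4,0],7],
  [[0,0,0],[-2,-5.4,0],7],
  [[0,0,0],[-2,-5.4,0],7],
  [[0,0,0],[-2,-5.4,0],7],
])

```text
clock: 5.08
position: [0.5846, -0.0033, 0.2243]
ee_rot: [0.001, -0.115, 0.993, -0.0]
contact_force: [0.1, 0.3, -0.5]
width: 0.0699
gripper_force: 0.0
```

Call:
drive_tool([
  [[0,0,-0.017],[-1.75,-4.8,-1.5],7],
  [[0,0,-0.018],[-1.75,-4.8,-1.5],7],
  [[0,0,-0.018],[-1.75,-4.8,-1.5],7],
  [[0,0,0],[-1.75,-4.8,-1.5],7],
])

```text
clock: 5.58
position: [0.5151, -0.1953, 0.1639]
ee_rot: [0.001, -0.089, 0.996, -0.0]
contact_force: [0.8, 0.1, -0.3]
width: 0.0701
gripper_force: 0.0
```

```bash
python3 - <<'E'
from h import *
a=crop("top",eyes.get_image("top"),225,183,90,66,4.4);b=crop("side",eyes.get_image("side"),296,216,90,66,4.4)
c=crop("side",eyes.get_image("side"),298,133,90,66,4.4);d=crop("top",eyes.get_image("top"),352,180,90,66,4.4)
print(manip.get_state()["position"])
cv2.imwrite("pics/z2.png",np.vstack([np.hstack([a,b]),np.hstack([d,c])]))
E
```

```text
[ 0.51532773 -0.19457409  0.16359206]
```

View pics/z2.png

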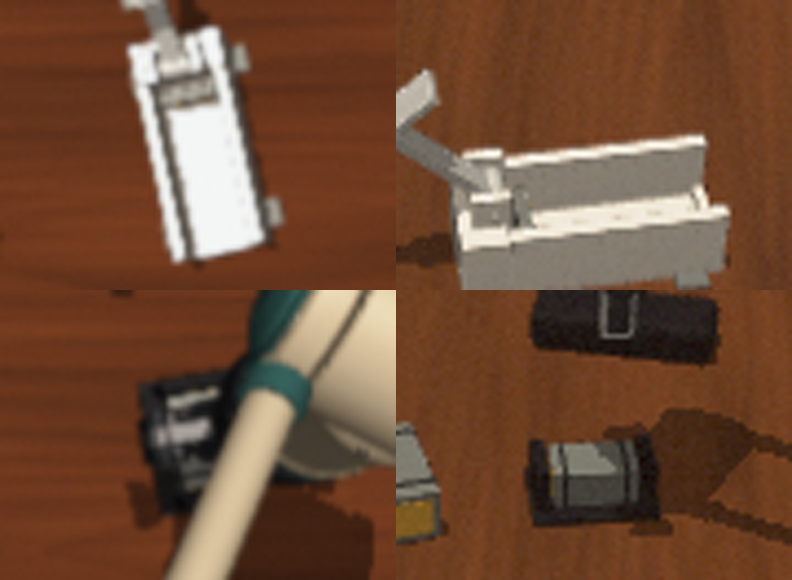

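The lever leans open to +x (about 2.35 rad) and the trough is clear. The gripper is above the pack. Descending to grip it.

Call:
drive_tool([
  [[0,0,0],[0.3,0,-5],7],
  [[0,0,0],[0,0,-5],7],
  [[0,0,0],[0,0,-4.1],7],
  [[0,0,0],[0,0,0],5],
  [[0,0,0],[0,0,0],3],
  [[0,0,0],[0,0,0],3],
  [[0,0,0],[0,0,0],3],
], force=40)

```text
clock: 6.65
position: [0.5197, -0.1946, 0.0233]
ee_rot: [0.001, -0.088, 0.996, -0.001]
contact_force: [-0.0, 0.3, 5.7]
width: 0.0374
gripper_force: 41.5
```

Call:
drive_tool([
  [[0,0,0],[0,0,2],3],
  [[0,0,0],[0,0,3],3],
  [[0,0,0],[0,0,3],3],
  [[0,0,0],[-1,3,0],3],
  [[0,0,0],[-2,5.5,0],3],
  [[0,0,0],[-2,5.5,0],3],
  [[0,0,0],[-1,4,0],3],
  [[0,0,0],[0,1.5,0],3],
])

```text
clock: 7.65
position: [0.4575, 0.0025, 0.1024]
ee_rot: [0.0, -0.09, 0.996, 0.0]
contact_force: [0.0, -1.9, -0.2]
width: 0.0372
gripper_force: 40.8
```

Call:
drive_tool([
  [[0,0,0],[0,0,-4],3],
  [[0,0,0],[0,0,-3],3],
  [[0,0,0],[0,0,-1],3],
  [[0,0,0],[0,0,-0.3],3],
  [[0,0,0],[0,0,-0.2],3],
  [[0,0,0],[0,0,0],3],
])

```text
clock: 8.4
position: [0.4594, 0.0004, 0.0175]
ee_rot: [0.001, -0.088, 0.996, -0.0]
contact_force: [-0.6, -0.3, -0.8]
width: 0.0369
gripper_force: 40.9
```

Call:
drive_tool([
  [[0,0,0],[0,0,-0.1],3],
  [[0,0,0],[0,0,0],3],
])

```text
clock: 8.65
position: [0.4594, 0.0005, 0.0173]
ee_rot: [0.001, -0.089, 0.996, -0.0]
contact_force: [-1.7, -0.2, 10.0]
width: 0.0372
gripper_force: 42.0
```

Call:
drive_tool([
  [[0,0,0],[0,0,0],6],
  [[0,0,0],[0,0,0],6],
  [[0,0,0],[0,0,3],6],
  [[0,0,0],[0,0,3],8.5],
  [[0,0,-0.18],[0,0,1],8.5],
  [[0,0,-0.18],[0,0,0],8.5],
  [[0,0,-0.18],[0,0,0],8.5],
  [[0,0,-0.18],[0,0,0],8.5],
])

```text
clock: 9.65
position: [0.4585, 0.0007, 0.0857]
ee_rot: [-0.0, 0.271, 0.963, 0.0]
contact_force: [0.9, -0.1, -0.6]
width: 0.0852
gripper_force: 0.0
```

Call:
drive_tool([
  [[0,0,-0.18],[0,0,0],8.5],
  [[0,0,-0.18],[0,0,0],8.5],
  [[0,0,-0.18],[0,0,0],8.5],
  [[0,0,-0.18],[0,0,0],8.5],
  [[0,0,-0.131],[0,0,0],8.5],
  [[0,0,0],[0,0,0],8.5],
])

```text
clock: 10.4
position: [0.4585, 0.0008, 0.0856]
ee_rot: [-0.0, 0.641, 0.767, -0.0]
contact_force: [0.0, -0.0, 0.3]
width: 0.0849
gripper_force: 0.0
```

```bash
python3 - <<'E'
from h import *
ca=proj("side",(.459,.0005,.03)).astype(int);print(ca)
b=crop("side",eyes.get_image("side"),ca[0]-50,ca[1]-50,100,80,5)
print(proj("side",(.459,.0005,.030)),manip.get_state()["position"])
cv2.imwrite("pics/z3.png",b)
E
```

```text
[361 214]
[361.45050821 214.92663182] [0.45852296 0.00070221 0.08564942]
```

View pics/z3.png

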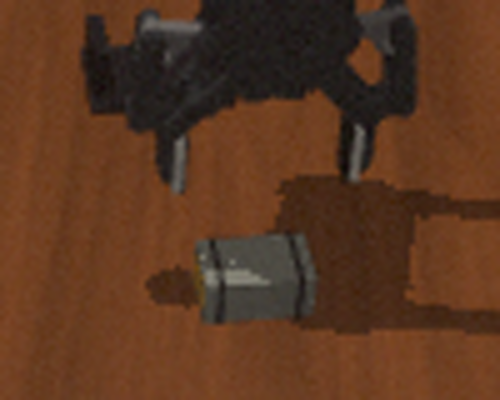

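The pack sits flat on the table, centred between the open fingers, which straddle its length. Regripping it by the ends.

Call:
drive_tool([
  [[0,0,0],[0,0,-3.5],8.5],
  [[0,0,0],[0,0,-3.05],8.5],
  [[0,0,0],[0,0,0],8.5],
  [[0,0,0],[0,0,0],5.5],
  [[0,0,0],[0,0,0],5.5],
  [[0,0,0],[0,0,0],5.5],
], force=40)

```text
clock: 11.2
position: [0.4597, 0.0005, 0.0215]
ee_rot: [0.001, 0.642, 0.767, 0.001]
contact_force: [-0.8, -0.1, 5.6]
width: 0.0612
gripper_force: 44.3
```

```bash
python3 - <<'E'
from h import *
for sx,px in((1,(346.6,202)),(-1,(311+350/5,164+182/5))):
  P=np.array([.4585+sx*.043*.984,.0007+sx*.043*.178,0])
  for z in(.06,.07,.08,.09): print(z,(proj("side",P+[0,0,z])-px).round(1))
s=manip.get_state();print(s["position"],s["width"],s["gripper_force"],s["qpos"].round(2))
# goal entry
c,n=np.cos(.229),np.sin(.229);print(504-22*c,174-22*n)
# refined dock: trough inner edges in top view at end? print expected corners
E
```

```text
0.06 [0.  5.8]
0.07 [0.2 2.9]
0.08 [0.4 0.1]
0.09 [ 0.6 -2.8]
0.06 [-2.8  5.4]
0.07 [-2.5  2.6]
0.08 [-2.1 -0.3]
0.09 [-1.7 -3.1]
[0.45969278 0.00053736 0.02149042] 0.061207861010752124 44.28475499153137 [-0.15  0.35  2.06 -0.    0.73 -0.33]
482.57433451552936 169.0059176470984
```

Call:
drive_tool([
  [[0,0,0],[0,0,2.5],5.5],
  [[0,0,0],[0,0,4],5.5],
  [[0,0,0.017],[0.4,2.8,2],5.5],
  [[0,0,0.017],[0.6,5,0],5.5],
  [[0,0,0.017],[0.6,5,0],5.5],
  [[0,0,0],[0.5,3,0],5.5],
  [[0,0,0],[0.2,1.03,0],5.5],
  [[0,0,0],[0,0,0],5.5],
])

```text
clock: 12.2
position: [0.4815, 0.169, 0.1053]
ee_rot: [0.0, 0.622, 0.783, -0.0]
contact_force: [-0.0, -0.4, -1.1]
width: 0.0611
gripper_force: 44.2
```

```bash
python3 - <<'E'
from h import *
b=crop("side",eyes.get_image("side"),270,175,130,110,5)
s=manip.get_state();print(s["position"],s["ee_rot"],s["contact_force"],s["width"])
cv2.imwrite("pics/z4.png",b)
E
```

```text
[0.48132003 0.16838084 0.10524183] [ 1.25763109e-04  6.21925470e-01  7.83076343e-01 -3.66385084e-04] [ 0.02455917 -0.92054636 -1.20201021] 0.06071039230658934
```

View pics/z4.png

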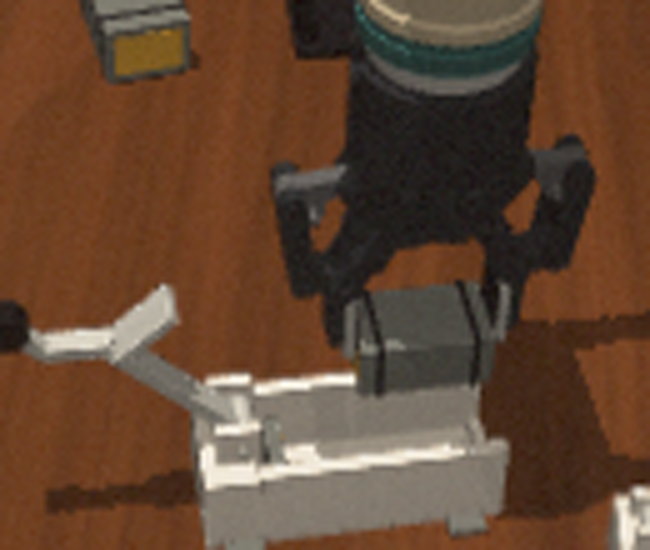

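The side view shows the pack held level above the trough with the lever clear at the left. Lowering in stages.

Call:
drive_tool([
  [[0,0,0],[0.1,0.05,-2.5],5.5],
  [[0,0,0],[0,0,-1.5],5.5],
  [[0,0,0],[0,0,-1],5.5],
  [[0,0,0],[0,0,-0.5],5.5],
  [[0,0,0],[0,0,0],5.5],
])

```text
clock: 12.88
position: [0.4826, 0.1693, 0.0501]
ee_rot: [-0.0, 0.622, 0.783, -0.0]
contact_force: [0.3, -0.4, -0.7]
width: 0.0609
gripper_force: 44.2
```

Call:
drive_tool([
  [[0,0,0],[0,0,-1],5.5],
  [[0,0,0],[0,0,-0.7],5.5],
  [[0,0,0],[0,0,-0.4],5.5],
  [[0,0,0],[0,0,-0.15],5.5],
  [[0,0,0],[0,0,-0.1],5.5],
  [[0,0,0],[0,0,0],5.5],
])

```text
clock: 13.62
position: [0.4823, 0.1695, 0.0275]
ee_rot: [-0.0, 0.622, 0.783, -0.0]
contact_force: [-3.9, -0.2, 4.7]
width: 0.0614
gripper_force: 44.9
```

Call:
drive_tool([
  [[0,0,0],[0,0,0],6.6],
  [[0,0,0],[0,0,0],6.8],
  [[0,0,0],[0,0,0],6.8],
  [[0,0,0],[0,0,2],6.8],
  [[0,0,0],[0,0,4],6.8],
  [[0,0,0.18],[0,0,2],5],
  [[0,0,0.18],[-2,-0.5,0],2],
  [[0,0,0.18],[-2,-0.5,0],0],
])

```text
clock: 14.62
position: [0.4424, 0.1594, 0.107]
ee_rot: [0.0, 0.388, 0.922, 0.0]
contact_force: [-0.5, -0.5, -0.2]
width: 0.0142
gripper_force: 0.0
```

Call:
drive_tool([
  [[0,0,0.18],[-1,-0.2,0],0],
  [[0,0,0.18],[0,0,0],0],
  [[0,0,0.18],[0,0,0],0],
  [[0,0,0.18],[0,0,0],0],
  [[0,0,0.18],[0,0,0],0],
  [[0,0,0.131],[0,0,0],0],
  [[0,0,0],[0,0,0],0],
])

```text
clock: 15.5
position: [0.4326, 0.1575, 0.1066]
ee_rot: [-0.0, -0.113, 0.994, 0.0]
contact_force: [0.7, 0.2, 0.0]
width: -0.0001
gripper_force: 0.0
```

Call:
drive_tool([
  [[0,0,0],[0,0,-4],0],
  [[0,0,0],[0,0,-2],0],
  [[0,0,0],[0,0,-0.9],0],
  [[0,0,0],[0,0,0],0],
])

```text
clock: 16.0
position: [0.4326, 0.1575, 0.0375]
ee_rot: [-0.0, -0.113, 0.994, 0.0]
contact_force: [0.1, 0.7, 0.1]
width: 0.0002
gripper_force: 0.0
```

Call:
drive_tool([
  [[0,0,0],[0.5,0.12,0],0],
  [[0,0,0],[0.6,0.14,0],0],
  [[0,0,0],[0.6,0.14,0],0],
  [[0,0,0],[0.5,0.11,0],0],
  [[0,0,0],[0.5,0.12,0],0],
  [[0,0,0],[0.4,0.09,0],0],
])

```text
clock: 16.75
position: [0.4639, 0.1648, 0.0377]
ee_rot: [-0.0, -0.114, 0.993, 0.0]
contact_force: [-0.6, -0.2, 0.1]
width: 0.0
gripper_force: 0.6
```

Call:
drive_tool([
  [[0,0,0],[0.4,0.09,0],0],
  [[0,0,0],[0.3,0.07,0],0],
  [[0,0,0],[0.2,0.05,0],0],
  [[0,0,0],[0.15,0.03,0],0],
  [[0,0,0],[0,0,0],0],
])

```text
clock: 17.38
position: [0.471, 0.1664, 0.0374]
ee_rot: [-0.003, -0.114, 0.993, -0.0]
contact_force: [-6.0, -1.9, 4.7]
width: 0.0002
gripper_force: 3.3
```

Call:
drive_tool([
  [[0,0,0],[0.2,0.05,0],0],
  [[0,0,0],[0.2,0.05,0],0],
  [[0,0,0],[0,0,0],0],
])

```text
clock: 17.75
position: [0.4738, 0.1671, 0.0372]
ee_rot: [-0.004, -0.114, 0.993, -0.001]
contact_force: [-8.1, -3.1, 7.0]
width: -0.0002
gripper_force: 4.2
```

Call:
drive_tool([
  [[0,0,0],[0.2,0.05,0],0],
  [[0,0,0],[0,0,0],0],
])

```text
clock: 18.0
position: [0.4758, 0.1676, 0.0373]
ee_rot: [-0.004, -0.114, 0.993, -0.001]
contact_force: [-7.9, -2.3, 6.6]
width: 0.0001
gripper_force: 4.3
```

Call:
drive_tool([
  [[0,0,0],[0.2,0.05,0],0],
  [[0,0,0],[0,0,0],0],
])

```text
clock: 18.25
position: [0.4775, 0.168, 0.0372]
ee_rot: [-0.005, -0.114, 0.993, -0.001]
contact_force: [-8.0, -2.3, 6.4]
width: -0.0001
gripper_force: 4.6
```

Call:
drive_tool([
  [[0,0,0],[0.2,0.05,0],0],
  [[0,0,0],[0,0,0],0],
])

```text
clock: 18.5
position: [0.4775, 0.1681, 0.0371]
ee_rot: [-0.007, -0.114, 0.993, -0.001]
contact_force: [-12.7, -3.5, 9.1]
width: 0.0001
gripper_force: 6.1
```

Call:
drive_tool([
  [[0,0,0],[0.25,0.06,0],0],
  [[0,0,0],[0,0,0],0],
])

```text
clock: 18.75
position: [0.4776, 0.1681, 0.0368]
ee_rot: [-0.009, -0.114, 0.993, -0.001]
contact_force: [-15.3, -4.9, 12.1]
width: 0.0001
gripper_force: 8.1
```

Hard stop reached: the force rises with no further motion. Backing off, looking, and going above the knob.

Call:
drive_tool([
  [[0,0,0],[-1,-0.25,0],0],
  [[0,0,0],[-3,-0.7,0],0],
  [[0,0,0],[-1.2,-0.3,3],0],
  [[0,0,0],[0,0,5.5],0],
  [[0,0,0],[0,0,5.5],3],
  [[0,0,0],[0,0,4],5],
  [[0,0,0],[0,0,0],5],
])

```text
clock: 19.62
position: [0.4379, 0.1584, 0.2215]
ee_rot: [0.006, -0.114, 0.993, 0.001]
contact_force: [-0.7, 0.5, -0.4]
width: 0.0499
gripper_force: 0.0
```

```bash
python3 - <<'E'
from h import *
b=crop("side",eyes.get_image("side"),270,195,130,110,5)
s=manip.get_state();print(s["position"],s["ee_rot"],s["contact_force"],s["width"])
cv2.imwrite("pics/z5.png",b)
E
```

```text
[0.43624947 0.15805423 0.21932449] [ 2.92949420e-03 -1.13848741e-01  9.93493715e-01  3.48442994e-04] [ 0.00254747  0.23788726 -0.18124012] 0.049821083346071854
```

View pics/z5.png

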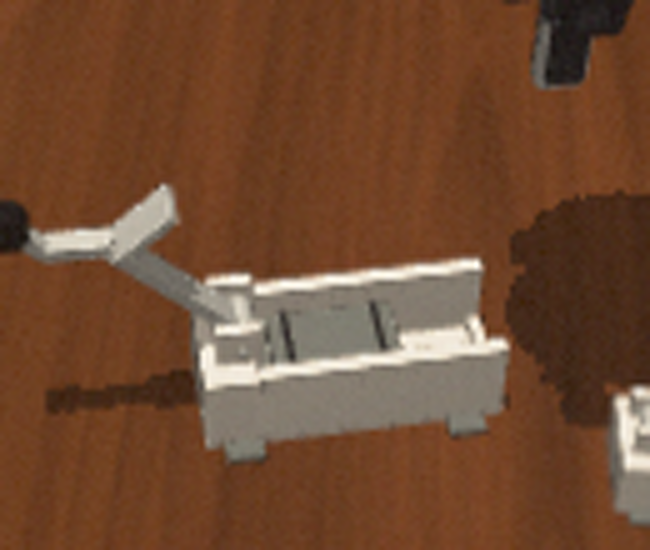

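The pack lies flat at the contact end of the trough, with the trough free behind it. Returning to the knob.

Call:
drive_tool([
  [[0,0,0],[4.65,1.08,0],5],
  [[0,0,0],[4.65,1.08,0],5],
  [[0,0,0],[4.65,1.08,0],5],
  [[0,0,0],[4.65,1.08,0],5],
  [[0,0,0],[4.65,1.08,0],5],
  [[0,0,0],[0,0,-2],5],
  [[0,0,0],[0,0,0],5],
])

```text
clock: 20.55
position: [0.6658, 0.2114, 0.1931]
ee_rot: [-0.004, -0.114, 0.993, -0.0]
contact_force: [-0.9, 0.1, -0.8]
width: 0.05
gripper_force: 0.0
```

Call:
drive_tool([
  [[0,0,0],[0.2,0,-4],5],
  [[0,0,0],[0,0,-2.6],5],
  [[0,0,0],[0,0,0],2],
  [[0,0,0],[0,0,0],0],
  [[0,0,0],[0,0,0],0],
  [[0,0,0],[0,0,0],0],
], force=20)

```text
clock: 21.3
position: [0.6695, 0.2122, 0.133]
ee_rot: [0.001, -0.114, 0.993, 0.0]
contact_force: [-1.2, 2.0, -0.3]
width: 0.0135
gripper_force: 25.0
```

```bash
python3 - <<'E'
import numpy as np
q=np.linspace(2.37,0,18);x=-12.8*np.cos(q)+2*np.sin(q);z=12.8*np.sin(q)+2*np.cos(q)
d=np.diff(x);print(np.c_[d*np.cos(.229),d*np.sin(.229),np.diff(z)].round(2).tolist())
E
```

```text
[[-1.11, -0.26, 1.4], [-1.29, -0.3, 1.22], [-1.44, -0.34, 1.03], [-1.57, -0.37, 0.81], [-1.66, -0.39, 0.58], [-1.73, -0.4, 0.34], [-1.76, -0.41, 0.09], [-1.75, -0.41, -0.16], [-1.71, -0.4, -0.41], [-1.64, -0.38, -0.65], [-1.53, -0.36, -0.88], [-1.4, -0.33, -1.09], [-1.24, -0.29, -1.28], [-1.05, -0.25, -1.44], [-0.85, -0.2, -1.58], [-0.63, -0.15, -1.69], [-0.39, -0.09, -1.76]]
```

Call:
drive_tool([
  [[0,0,0],[-1.11,-0.26,1.4],0],
  [[0,0,0],[-1.29,-0.3,1.22],0],
  [[0,0,0],[-1.44,-0.34,1.03],0],
  [[0,0,0],[-1.57,-0.37,0.81],0],
  [[0,0,0],[-1.66,-0.39,0.58],0],
  [[0,0,0],[-1.73,-0.4,0.34],0],
  [[0,0,0],[-1.76,-0.41,0.09],0],
  [[0,0,0],[-1.75,-0.41,-0.16],0],
])

```text
clock: 22.3
position: [0.5463, 0.1833, 0.1864]
ee_rot: [0.002, -0.114, 0.994, 0.001]
contact_force: [2.0, 5.3, -1.0]
width: 0.0132
gripper_force: 23.2
```

Call:
drive_tool([
  [[0,0,0],[-1.71,-0.4,-0.41],0],
  [[0,0,0],[-1.64,-0.38,-0.65],0],
  [[0,0,0],[-1.53,-0.36,-0.88],0],
  [[0,0,0],[-1.4,-0.33,-1.09],0],
  [[0,0,0],[-1.24,-0.29,-1.28],0],
  [[0,0,0],[-1.05,-0.25,-1.44],0],
  [[0,0,0],[0,0,0],0],
])

```text
clock: 23.18
position: [0.4566, 0.1624, 0.1275]
ee_rot: [-0.002, -0.114, 0.993, 0.0]
contact_force: [-5.0, 4.2, 3.3]
width: 0.0134
gripper_force: 27.3
```

Still pinched, with about 0.4 rad left. Continuing down to shut.

Call:
drive_tool([
  [[0,0,0],[-0.85,-0.2,-1.58],0],
  [[0,0,0],[-0.63,-0.15,-1.69],0],
  [[0,0,0],[-0.2,-0.05,-0.9],0],
  [[0,0,0],[-0.15,-0.04,-0.7],0],
  [[0,0,0],[0,0,0],0],
])

```text
clock: 23.8
position: [0.4375, 0.1579, 0.0784]
ee_rot: [-0.004, -0.114, 0.993, 0.0]
contact_force: [-6.4, 4.0, 2.1]
width: 0.0133
gripper_force: 29.0
```

Call:
drive_tool([
  [[0,0,0],[0,0,-0.3],0],
  [[0,0,0],[0,0,-0.3],0],
  [[0,0,0],[0,0,0],0],
])

```text
clock: 24.18
position: [0.4367, 0.1577, 0.0725]
ee_rot: [-0.005, -0.114, 0.993, -0.0]
contact_force: [-8.0, 3.8, 2.6]
width: 0.0132
gripper_force: 29.3
```

Call:
drive_tool([
  [[0,0,0],[0.1,0,-0.3],0],
  [[0,0,0],[0,0,-0.2],0],
  [[0,0,0],[0,0,0],0],
])

```text
clock: 24.55
position: [0.4366, 0.1577, 0.07]
ee_rot: [-0.005, -0.114, 0.993, 0.0]
contact_force: [-15.2, 2.2, 26.5]
width: 0.0134
gripper_force: 32.7
```

Call:
drive_tool([
  [[0,0,0],[0,0,0.2],3],
  [[0,0,0],[0,0,0],5],
  [[0,0,0],[0,0,0],5],
  [[0,0,0],[0,0,5],5],
  [[0,0,0],[-3,-3,5],5],
  [[0,0,0],[-3,-5,4],5],
  [[0,0,0],[0,-5,0],5],
  [[0,0,0],[0,0,0],5],
])

```text
clock: 25.55
position: [0.388, 0.0328, 0.2031]
ee_rot: [0.001, -0.111, 0.994, -0.001]
contact_force: [-0.5, 0.3, -0.6]
width: 0.05
gripper_force: 0.0
```

```bash
python3 - <<'E'
from h import *
a=crop("top",eyes.get_image("top"),225,183,80,80,5);b=crop("side",eyes.get_image("side"),296,216,80,80,5)
s=manip.get_state();print(s["position"],s["contact_force"])
cv2.imwrite("pics/z6.png",np.hstack([a,b]))
for q in(0,.1):
    d=.06-.128*np.cos(q)+.02*np.sin(q);P=(.504+d*.974,.174+d*.227,.054+.128*np.sin(q)+.02*np.cos(q))
    print(q,(proj("side",P)-[296,216])*5,(proj("top",P)-[225,183])*5)
E
```

```text
[0.38781756 0.03530173 0.20241026] [-0.10840546 -0.37429534  0.58071107]
0 [379.15491506 155.38284337] [241.29324299 291.71777236]
0.1 [376.15415783 137.44183522] [236.53774156 287.19697692]
```

View pics/z6.png

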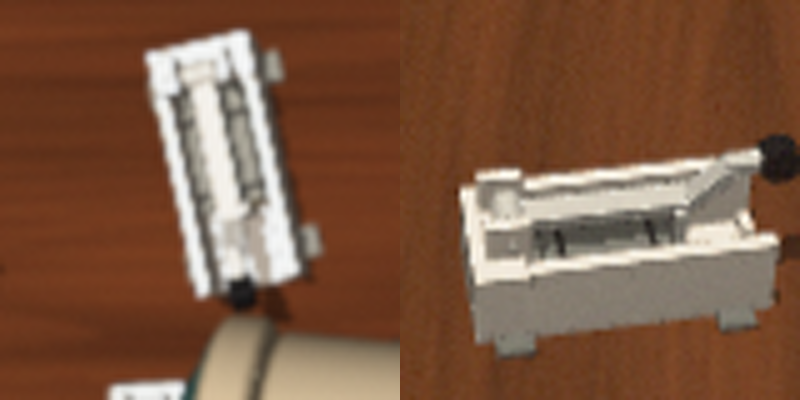

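The knob is at side crop pixel (378,157), against a predicted (379,155) for fully shut. The foot is behind the pack, which is home. Handing in.

```bash
python3 -c "
from rig import job
print(job.sign_off())"
```

```text
the job is handed in; nothing more can be done
None
```

The battery pack is home against the contact plate's hard stop, the clamp lever is shut behind it, and the job is handed in at about 26 s of the 72 s allowed; sign-off returned no verdict.

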